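# Push a rejected carton through the spring flap

## Task

Reject the small carton that lies on the front ledge of the grey reject box: push the box's self-closing flap wide open with one finger and, while that finger holds it, push the carton along its lane and over the edge into the box with the other finger; then come away so that the flap swings shut behind it. The carton must not be what pushes the flap open, and it is only pushed, never gripped or lifted; leave the pens, the bottle and the tape roll alone.

Things in the scene. Friction and masses are not known exactly. Their poses are not given: they have to be found in the camera images.
- bin: grey sheet-metal reject box, fixed to the table, 312 x 150 mm. Origin on the table under the middle of the doorway; x = push direction (into the box), y = left, z up. Front half, x -160 to 0: solid ledge, its top 60 above the table. Back half: open-topped well. Between them, in the plane x = 0, the doorway with the flap: y -65 to +65, 104 high like the well's walls, no lintel, open above.
- well (a point): centre of the well's floor (bin frame x 74, y 0, z 6). Well: x 0 to 148, y -71 to +71 inside, 4 mm walls with tops 104 above the table. A carton pushed until its middle passes x = 0 tips over the ledge's edge and drops 54 mm into the well, below the flap's lower edge.
- lane_end (a point): point on the ledge's top, on the lane's centre line where it meets the well's edge (bin frame x 0, y -35, z 60). The lane runs straight along bin x on the ledge between two steel rails 4 wide and 6 high, 48 clear between them (rail faces at y = -59 and -11), which end 2 mm before the edge.
- flap_hinge (a point): point on the flap's vertical hinge axis, at the flap's lower edge (bin frame x 0, y +65.5, z 69)
- flap_edge (a point): point at the flap's free end, at mid height (128 from the hinge axis; bin frame x 0, y -62.5, z 86.5 when shut). The flap is an upright white plate 4 thick with a dark edge strip; lower edge 69, upper edge 104 above the table (9 above the ledge, so it passes over the rails).
- flap (a joint): angle of the flap in rad: 0 = shut across the doorway, grows as it swings inward (free end towards bin +x), stop at 1.45. A spring shuts it from any angle in under a second: 0.06 Nm at 0, and 0.06 Nm more per rad.
- carton: small white paper carton with a brown band, loose, 44 along its x, 38 along its y, 30 high, about 45 g; starts on the ledge in the lane, its x nearly along the bin's x, its middle 70 to 110 mm before the doorway. Origin at the centre of its underside, z up.
- carton_mid (a point): the middle of the carton, 15 above its origin
- pen_a: loose white-and-grey plastic pen lying flat, 138 long x 18 wide x 16 high, long axis along its own x; origin on its underside. Bystander, leave alone.
- pen_b: loose white-and-grey plastic pen lying flat, 138 long x 18 wide x 16 high, long axis along its own x; origin on its underside. Bystander, leave alone.
- pump_bottle: loose square white bottle with a steel pump cap, 52 x 52 x 111 high; origin at the centre of its underside. Bystander, leave alone.
- tape: roll of tape lying flat, 90 across, 24 high; origin at the centre of its underside. Bystander, leave alone.
Things that resemble listed ones, but are neither listed nor needed, are in the scene too. What is meant by the carton is not blue or green, and is the larger of those in its own colour.

How it is judged:
On the way, in this order (a step that is already met when the one before it is completed fails the run):
1. the flap is pushed open (past 0.5 rad) while the middle of the carton is still at least 12 mm before the doorway (value of joint flap above 0.5 rad and x of carton_mid in the frame of bin below -0.012 m), for 0.02 s.
2. the carton has dropped into the well of the box (x of carton_mid in the frame of bin between 0.005 and 0.15 m and y of carton_mid in the frame of bin between -0.073 and 0.073 m and z of carton_mid in the frame of bin below 0.045 m), for 0.1 s.
At the end, for the whole second after the job is handed in: the carton lies at rest in the well (its middle inside the walls, less than 45 mm above the table) and the flap is shut to within 0.06 rad (all of step 2 and linear speed of carton below 0.02 m/s and value of joint flap below 0.06 rad); the robot touches nothing.
It fails at once if the carton goes through the doorway (its middle nearer than 12 mm before it, still up at the ledge's height) with the flap not held open past 0.5 rad, so that the carton itself shoves the flap (x of carton_mid in the frame of bin above -0.012 m and z of carton_mid in the frame of bin above 0.062 m and value of joint flap below 0.5 rad).
It fails at once if the carton is lifted (its middle more than 15 mm above its height on the ledge) (height (world z) of carton_mid above 0.09 m).
It fails at once if a bystander (pen, bottle or tape roll) is moved more than 15 mm (distance of any of pen_a, pen_b, pump_bottle, tape from where it was at the start of the episode above 0.015 m).
It also fails if it takes over 38 s, if anything falls off the work surface, if the arm or the gripper's body presses on something with over 40 N, if the wrist force passes 120 N, or if a joint passes its speed limit or range.

## Robot

A 6-joint arm with a two-finger parallel gripper is mounted at the origin on the work surface. World frame = base frame: x ahead of the robot, y to its left, z up, the work surface at z = 0. Lengths are in m, angles in rad, forces in N, time in s.
With the tool pointing down it reaches from about 0.35 to 0.975 m from the base axis. Payload 4.9 kg.
Tool frame: the origin (TCP) lies at the very end of the fingers, on their centre line; the grasp point (between the pads) lies manip.grip_point_offset behind it (manip.grip_point_offset is the distance from the TCP to the grasp point, in m); z points along the fingers, y is the line along which they close (so a half turn about z gives the same grasp; the last joint's range is limited). The gripper opens to 85 mm and grips with 20 to 120 N. Pads are 22 mm wide; open, the fingers measure 114 mm over their backs; the gripper's body (76 mm by 85 mm) begins 54 mm behind the grasp point. The pads swing forward as they close: fully open they stand 13 mm farther back than shut.
Start: joints at [-1.449, 0.053, 1.613, -0, 1.476, -0.119], TCP at [0.149, -0.607, 0.231] pointing down, gripper open.
Joint ranges: [-3.01, 3.01], [-1.01, 2.22], [0.06, 2.58], [-1.02, 4.17], [0.09, 2.62], [-3.14, 3.14]. Speed limits (rad/s): [2.57, 2.57, 3.14, 3.14, 3.14, 3.14].

## Interface

Orientations are given as a unit quaternion [w, x, y, z].
In Python, from plant import manip gives the robot as it stands.
- The arm moves only by the shell command python3 -m crank 'ROWS' [OPENING]. ROWS is JSON, a list of rows, each an object of numbers: "x", "y", "z": the shift along the tool's x, y, z in cm; "turn": the turn about the tool's z in rad. In form: [{"x": .., "y": .., "z": .., "turn": ..}, ...]. A call has 1 to 5 rows; each row shifts and turns the commanded pose from where the row before left it, along the tool's axes as they then stand; what a row does not reach is not made up. A row lasts 1/10 s, in which the tool goes at most 50 mm and 8.59 degrees, less where a joint would pass 70% of its speed; a pose out of reach is approached as far as the arm can. A call with a gripper value outside its range is refused whole. OPENING is the opening in per cent of the stroke, from 0 (shut) to 100 (fully open), set as the call begins (- or left out, the last holds). The fingers move at their own pace and stop on an object; the grip force is fixed at half the most. Time passes only in rows, so rows that do not move let the fingers close. It gives the time, the measured TCP pose, the force, the opening and the grip force at its end, in the units of the state.
- manip.state(): the state, without advancing time (a new reading comes with each control period).
- manip.grab_frame(name): name is "scene" or "side" or "wrist"; returns (picture, depth): 384x512x3 uint8, red, green, blue; 384x512 float32, m along the optical axis (not along the pixel's ray), 0 where there is no reading.
- manip.camera_model(name): a dict with "mtx" (3x3 intrinsics, pixels), "world_to_cam" (4x4, takes a point from world to camera coordinates). Camera axes: x right, y down, z forward; pixel columns grow to the right and rows downward; lengths in m; the calibration is good to about 2 mm. A picture is of the moment at which its call begins: read the wrist's pose just before it. camera_model takes no time and is no camera call; for the wrist camera it gives the pose at the moment of the call.
- manip.job_done(): hands the job in; it is judged then, once.
The state is a dict: "time": time; "joint_pos": joint angles; "joint_vel": joint speeds; "joint_efforts": joint torques, N m; "tool_pos": TCP position; "tool_rot": TCP orientation; "contact_force": force on the tool from outside, world axes, zero at the start; "ft_torque": the same for the moment, N m; "gripper_width": opening from 0.0 (shut) to 1.0 (fully open); "grasp_force": force on a finger pad.
Only numpy, scipy, OpenCV 4.12 (cv2) and the standard library are available. Lean on these libraries where they do the work, as an engineer would, in place of code of your own. Each camera call takes 0.05 s, during which the arm holds its last target. There are 200 camera calls.

## Working session

There is one attempt and no reset: what is moved stays moved. The work goes in short steps, Python scripts to look and compute and a shell command to move; the robot and the scene stay as the last step left them, time stands still between calls to the robot, and variables do not carry over. Pictures are saved under pics/ and viewed, at most 10 in all, crops included, and the job is handed in when it is done.

```bash
mkdir -p pics
cat > h.py <<'E'
from plant import manip
import numpy as np, cv2
def grab(n,tag):
    s=manip.state(); m=manip.camera_model(n); p,d=manip.grab_frame(n)
    cv2.imwrite(f'pics/{tag}.png',p[:,:,::-1]); np.savez(f'pics/{tag}.npz',p=p,d=d,K=m['mtx'],T=m['world_to_cam'])
def load(tag): return np.load(f'pics/{tag}.npz')
def px(z,u,v,r=1):
    d=z['d'][int(v)-r:int(v)+r+1,int(u)-r:int(u)+r+1]; d=np.median(d[d>0])
    c=np.linalg.inv(z['K'])@[u*d,v*d,d]; return (np.linalg.inv(z['T'])@np.r_[c,1])[:3]
def proj(z,P):
    c=z['T']@np.r_[P,1]; q=np.array(z['K'])@c[:3]; return q[:2]/q[2]
E
python3 - <<'E'
from h import *
grab('scene','s0');grab('side','d0')
a=np.hstack([cv2.imread('pics/s0.png')]);cv2.imwrite('pics/s0b.png',cv2.resize(a,(800,600),interpolation=3))
cv2.imwrite('pics/d0b.png',cv2.resize(cv2.imread('pics/d0.png'),(800,600),interpolation=3))
print(manip.state()); print(manip.grip_point_offset)
E
```

```text
{'time': 0.1, 'joint_pos': array([-1.44901188e+00,  5.33266878e-02,  1.61417093e+00, -3.55071475e-05,
        1.47598616e+00, -1.19032390e-01]), 'joint_vel': array([-0.00064219, -0.00184551, -0.00212964,  0.00092438,  0.0016785 ,
       -0.00166742]), 'joint_efforts': array([-7.16462328e-04, -3.94902527e+01, -3.71363783e+01, -2.23521756e-04,
        3.87982363e-03, -9.82057912e-06]), 'tool_pos': array([ 0.14896167, -0.60640482,  0.23015522]), 'tool_rot': array([-9.45538621e-04,  9.92759012e-01,  1.20119311e-01, -1.89733498e-05]), 'contact_force': array([ 0.87302036,  0.28101871, -0.57450663]), 'ft_torque': array([0.00117912, 0.02497831, 0.00967994]), 'grasp_force': 0.0, 'gripper_width': 1.001076947535709}
0.0187
```

View pics/s0b.png

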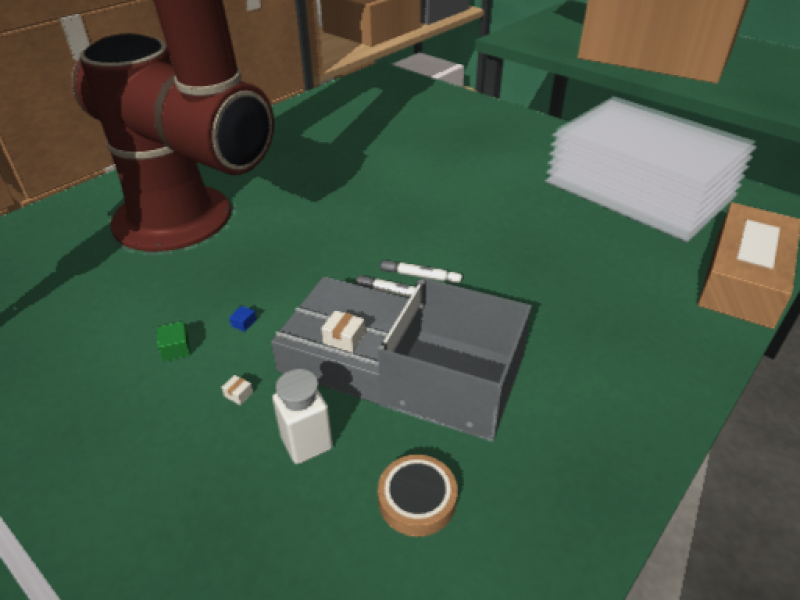

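View pics/d0b.png

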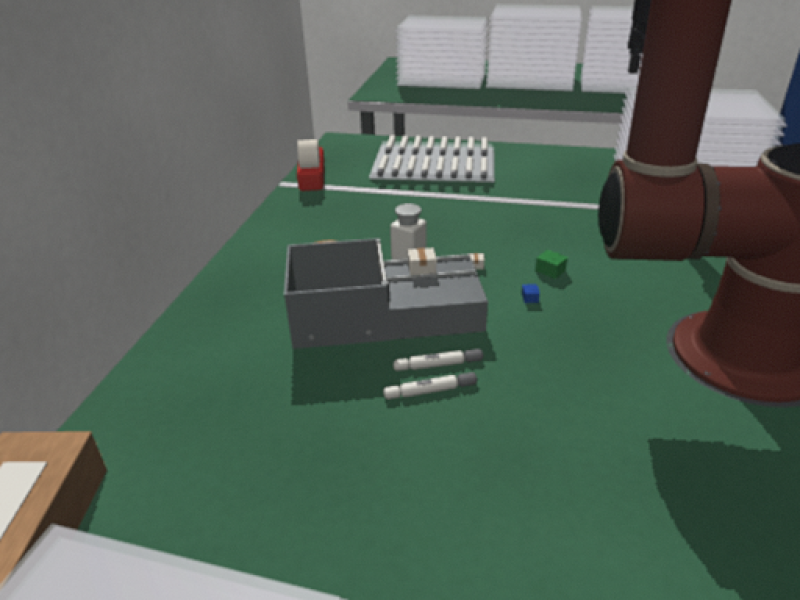

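Scene picture (800x600): the candidates are the cream carton with a brown band on the ledge (343,330), a smaller look-alike on the table (237,389), a green block (173,340) and a blue block (242,318). I choose the one on the ledge. The pens are at (420,270) and (390,285), the bottle at (300,420) and the tape at (418,495). The side view shows the carton at (422,262) and the well rim corners at (287,291), (388,288), (288,246) and (383,241).

```bash
cat > fit.py <<'E'
from h import *
from scipy.spatial import cKDTree
s=load('s0');d=load('d0')
def cloud(z):
    v,u=np.mgrid[0:384,0:512]; D=z['d']; m=D>0
    c=np.linalg.inv(z['K'])@np.array([u[m]*D[m],v[m]*D[m],D[m]])
    w=np.linalg.inv(z['T'])@np.vstack([c,np.ones(c.shape[1])]); return w[:3].T,z['p'][m]
for n,z,l in (('scene',s,dict(carton=(343,320),wellback_l=(529,304),ledge=(340,295),smal=(237,385),hinge=(424,286),bottle=(297,385),tape=(418,462),ledgeFL=(326,281),ledgeFR=(278,338))),('side',d,dict(carton=(422,252),rimNearBack=(288,293),rimNearDoor=(387,291),ledge=(440,290),pen1=(438,360),pen2=(430,385)))):
    for k,(u,v) in l.items(): print(n,k,px(z,u*.64,v*.64,0).round(3))
# ledge top points from both views
for z in (s,d):
    P,C=cloud(z)
    base=px(s,340*.64,295*.64)
    for name,(a,b) in dict(ledge=(.054,.0645),rim=(.096,.112),cart=(.084,.0945)).items():
        m=(P[:,2]>a)&(P[:,2]<b)&(np.hypot(*(P[:,:2]-base[:2]).T)<.30)
        Q=P[m][:,:2].astype(np.float32)
        if len(Q)>20: print(name,len(Q),np.median(P[m][:,2]).round(4),Q.min(0),Q.max(0),cv2.minAreaRect(Q))
E
python3 fit.py
```

```text
scene carton [ 0.513 -0.056  0.087]
scene wellback_l [ 0.637  0.224 -0.003]
scene ledge [ 0.45  -0.001  0.059]
scene smal [ 0.442 -0.187  0.02 ]
scene hinge [0.558 0.057 0.098]
scene bottle [ 0.569 -0.182  0.111]
scene tape [ 0.7   -0.125  0.024]
scene ledgeFL [0.412 0.007 0.059]
scene ledgeFR [ 0.452 -0.119  0.062]
side carton [ 0.515 -0.063  0.092]
side rimNearBack [0.686 0.112 0.104]
side rimNearDoor [0.545 0.068 0.096]
side ledge [ 0.474 -0.001  0.061]
side pen1 [0.458 0.117 0.014]
side pen2 [0.46  0.174 0.014]
ledge 3321 0.0591 [ 0.40001696 -0.21154974] [0.73995864 0.11405095] ((0.5887295603752136, -0.06475748121738434), (0.31233495473861694, 0.27327287197113037), 18.452465057373047)
rim 1384 0.1031 [ 0.54236674 -0.20495033] [0.74092096 0.11542156] ((0.6223806738853455, -0.04693321883678436), (0.23722630739212036, 0.26553940773010254), 18.543441772460938)
cart 1150 0.0889 [ 0.49336067 -0.20894757] [0.7406657  0.11239031] ((0.6201460957527161, -0.05330638587474823), (0.24553325772285461, 0.27031493186950684), 18.587005615234375)
ledge 2145 0.0615 [ 0.39858085 -0.18672411] [0.7360392  0.11437516] ((0.5815759301185608, -0.045179203152656555), (0.3103358745574951, 0.2398051917552948), 18.440818786621094)
rim 719 0.1037 [ 0.54284585 -0.2037827 ] [0.73745    0.11479878] ((0.6408371329307556, -0.044652894139289856), (0.3201358914375305, 0.19274581968784332), 89.30416870117188)
cart 729 0.0899 [ 0.4922017 -0.1937414] [0.7349297  0.11589688] ((0.6151025295257568, -0.039918556809425354), (0.24212241172790527, 0.2507184147834778), 17.796627044677734)
```

```bash
cat >> fit.py <<'E'
print('----')
b=np.array([.575,-.182])
for z in (s,d):
    P,C=cloud(z)
    k=(np.hypot(*(P[:,:2]-base[:2]).T)<.33)&(np.hypot(*(P[:,:2]-b).T)>.055)
    Q=P[k&(P[:,2]>.054)&(P[:,2]<.112)][:,:2].astype(np.float32)
    r=cv2.minAreaRect(Q); print('bin',r)
    for yaw in (18.0,18.4,18.8):
        t=np.radians(yaw);R=np.array([[np.cos(t),np.sin(t)],[-np.sin(t),np.cos(t)]])
        X=Q@R.T; print(yaw,np.percentile(X,[0.3,1,99,99.7],axis=0).round(4).tolist())
    t=np.radians(18.4);R=np.array([[np.cos(t),np.sin(t)],[-np.sin(t),np.cos(t)]])
    near=np.hypot(*(P[:,:2]-[.513,-.058]).T)<.032
    cm=near&(P[:,2]>.0865)&(P[:,2]<.094)
    print('carton',cm.sum(),np.median(P[cm][:,2]),cv2.minAreaRect(P[cm][:,:2].astype(np.float32)))
    f=k&(P[:,2]>.072)&(P[:,2]<.1)&(C.min(1)>120)
    X=P[f][:,:2]@R.T; print('flap white',f.sum(),np.percentile(X,[2,50,98],axis=0).round(4).tolist())
E
python3 fit.py | sed -n '/----/,$p'
```

```text
----
bin ((0.5693157911300659, -0.006625130772590637), (0.31252631545066833, 0.15535679459571838), 18.543439865112305)
18.0 [[0.3853, -0.2585], [0.3876, -0.2579], [0.6956, -0.1075], [0.6959, -0.106]]
18.4 [[0.384, -0.2622], [0.3863, -0.2617], [0.694, -0.1119], [0.6942, -0.1105]]
18.8 [[0.3826, -0.2666], [0.3849, -0.266], [0.6927, -0.1159], [0.6929, -0.1147]]
carton 295 0.08906633734566682 ((0.518365740776062, -0.06074245274066925), (0.043793078511953354, 0.04104312136769295), 17.709667205810547)
flap white 298 [[0.4511, -0.241], [0.4778, -0.2303], [0.4937, -0.2044]]
bin ((0.5688283443450928, -0.005361154675483704), (0.31175896525382996, 0.1569567620754242), 18.201223373413086)
18.0 [[0.3845, -0.2573], [0.3872, -0.2559], [0.6925, -0.1036], [0.6941, -0.1028]]
18.4 [[0.3834, -0.2614], [0.3863, -0.26], [0.6915, -0.108], [0.6929, -0.107]]
18.8 [[0.3821, -0.2656], [0.3851, -0.2644], [0.6904, -0.1122], [0.6918, -0.1112]]
carton 153 0.09148827684380045 ((0.5177133083343506, -0.06112702935934067), (0.04422670230269432, 0.04462891444563866), 19.953264236450195)
flap white 107 [[0.4511, -0.2379], [0.477, -0.2175], [0.4928, -0.2006]]
```

Bin pose: origin about (0.573, -0.005), yaw 18.4°, and the 312 x 150 outline matches. The ledge reads 60 mm high, the rim 103.5 mm and the carton top 90 mm in both views. The carton sits at about bin (-70, -36). 

The plan is to turn the gripper's finger line 40° to bin x. The left finger then leads onto the flap while the right finger trails behind the carton, with the TCP starting at bin (-79, 0).

```bash
python3 -m crank '[{"x":3.18,"y":-3.18},{"x":3.18,"y":-3.18},{"x":3.18,"y":-3.18},{"x":3.18,"y":-3.18},{"x":3.18,"y":-3.18}]' 100
python3 -m crank '[{"x":3.18,"y":-3.18},{"x":3.18,"y":-3.18},{"x":3.18,"y":-3.18},{"x":3.18,"y":-3.18},{"x":3.18,"y":-3.18}]'
python3 -m crank '[{"x":3.18,"y":-3.18},{"x":3.18,"y":-3.18},{"x":3.18,"y":-3.18},{"x":3.18,"y":-3.18},{"x":3.18,"y":-3.18}]'
python3 -m crank '[{"turn":0.14},{"turn":0.14},{"turn":0.14},{"turn":0.14},{"turn":0.14}]'
python3 -m crank '[{"turn":0.09},{"turn":0},{"turn":0}]'
cat > rel.py <<'E'
from h import *
from scipy.spatial.transform import Rotation as Ro
O=np.array([.5729,-.0047]);t=np.radians(18.4);R=np.array([[np.cos(t),-np.sin(t)],[np.sin(t),np.cos(t)]])
def where():
    s=manip.state();q=s['tool_rot'];M=Ro.from_quat([q[1],q[2],q[3],q[0]]).as_matrix()
    print('t',round(s['time'],2),'bin xy mm',((s['tool_pos'][:2]-O)@R*1e3).round(1),'z',s['tool_pos'][2].round(4),'yawy',np.degrees(np.arctan2(M[1,1],M[0,1])).round(2),'F',s['contact_force'].round(1),'w',round(s['gripper_width'],2),'j',s['joint_pos'].round(2))
    return s,M
def go(bx,by,z):
    s,M=where(); T=np.r_[O+R@np.array([bx,by])/1e3,z]; print('shift tool cm',((T-s['tool_pos'])@M*100).round(2))
    print('bin +x 1cm in tool', (np.r_[R[:,0],0]@M).round(3))
E
python3 - <<'E'
from rel import *
go(-79,0,.231); grab('wrist','w1')
cv2.imwrite('pics/w1b.png',cv2.resize(cv2.imread('pics/w1.png'),(800,600),interpolation=3))
E
```

```text
t 0.1 bin xy mm [-592.2 -437.1] z 0.2302 yawy -76.2 F [ 0.9  0.3 -0.6] w 1.0 j [-1.45  0.05  1.61 -0.    1.48 -0.12]
shift tool cm [ 4.765e+01 -4.769e+01  1.000e-02]
bin +x 1cm in tool [ 0.997 -0.08   0.   ]schema error: expected keys x, y, z, turn
schema error: expected keys x, y, z, turn
schema error: expected keys x, y, z, turn
schema error: expected keys x, y, z, turn
schema error: expected keys x, y, z, turn
```

View pics/w1b.png

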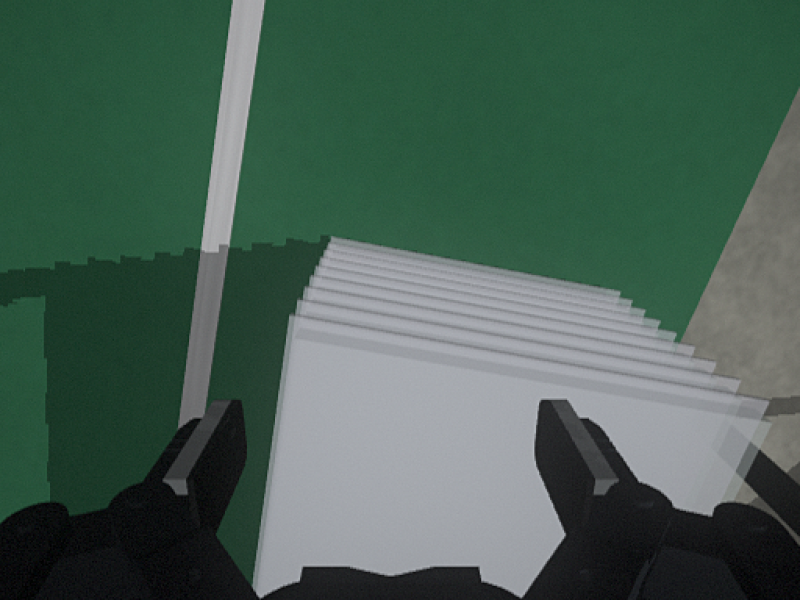

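The rows need all four keys, so nothing moved. The wrist view shows the two open fingers, with tips at about (205,480) and (580,480), above a stack of white sheets. I'm repeating the move with full keys.

```bash
python3 -m crank '[{"x":3.18,"y":-3.18,"z":0,"turn":0},{"x":3.18,"y":-3.18,"z":0,"turn":0},{"x":3.18,"y":-3.18,"z":0,"turn":0},{"x":3.18,"y":-3.18,"z":0,"turn":0},{"x":3.18,"y":-3.18,"z":0,"turn":0}]' 100
python3 -m crank '[{"x":3.18,"y":-3.18,"z":0,"turn":0},{"x":3.18,"y":-3.18,"z":0,"turn":0},{"x":3.18,"y":-3.18,"z":0,"turn":0},{"x":3.18,"y":-3.18,"z":0,"turn":0},{"x":3.18,"y":-3.18,"z":0,"turn":0}]'
python3 -m crank '[{"x":3.18,"y":-3.18,"z":0,"turn":0},{"x":3.18,"y":-3.18,"z":0,"turn":0},{"x":3.18,"y":-3.18,"z":0,"turn":0},{"x":3.18,"y":-3.18,"z":0,"turn":0},{"x":3.18,"y":-3.18,"z":0,"turn":0}]'
python3 -m crank '[{"x":0,"y":0,"z":0,"turn":0.14},{"x":0,"y":0,"z":0,"turn":0.14},{"x":0,"y":0,"z":0,"turn":0.14},{"x":0,"y":0,"z":0,"turn":0.14},{"x":0,"y":0,"z":0,"turn":0.14}]'
python3 -m crank '[{"x":0,"y":0,"z":0,"turn":0.09},{"x":0,"y":0,"z":0,"turn":0},{"x":0,"y":0,"z":0,"turn":0}]'
python3 - <<'E'
from rel import *
go(-79,0,.231); grab('wrist','w2')
cv2.imwrite('pics/w2b.png',cv2.resize(cv2.imread('pics/w2.png'),(800,600),interpolation=3))
E
```

```text
time: 0.65
tool_pos: [0.266, -0.4129, 0.2309]
tool_rot: [-0.0, 0.993, 0.12, 0.0]
contact_force: [0.4, -1.2, 0.6]
gripper_width: 0.997
grasp_force: 0.0
time: 1.15
tool_pos: [0.3825, -0.2205, 0.2311]
tool_rot: [0.0, 0.993, 0.12, 0.0]
contact_force: [0.2, -0.6, 0.3]
gripper_width: 1.001
grasp_force: 0.0
time: 1.65
tool_pos: [0.499, -0.028, 0.2312]
tool_rot: [0.0, 0.993, 0.12, 0.0]
contact_force: [0.9, -0.4, 0.5]
gripper_width: 0.999
grasp_force: 0.0
time: 2.15
tool_pos: [0.4983, -0.0298, 0.2309]
tool_rot: [0.0, 0.973, -0.23, -0.0]
contact_force: [0.6, 0.5, 0.3]
gripper_width: 1.001
grasp_force: 0.0
time: 2.45
tool_pos: [0.4984, -0.0299, 0.231]
tool_rot: [0.0, 0.963, -0.27, -0.0]
contact_force: [-0.0, 0.6, -0.3]
gripper_width: 1.003
grasp_force: 0.0
t 2.45 bin xy mm [-78.7  -0.4] z 0.231 yawy -121.36 F [-0.   0.6 -0.3] w 1.0 j [-0.21 -0.25  1.9   0.    1.5   1.91]
shift tool cm [-0.05 -0.    0.  ]
bin +x 1cm in tool [ 0.646 -0.763 -0.   ]
```

View pics/w2b.png

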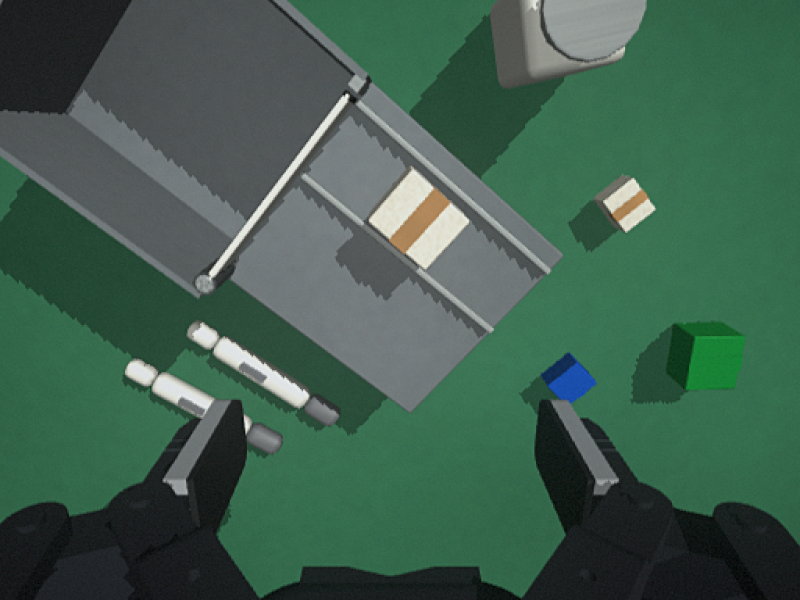

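The wrist view shows the chosen cream carton with the brown band on the ledge between the rails (418,218). The smaller twin is on the table (628,205). The flap runs from the hinge (205,283) to the free end (350,97), and the finger tips are at (205,445) and (580,445). I'll measure these from this view.

Run:
```python
from rel import *
z=load('w2'); s,M=where()
for k,(u,v) in dict(carton=(418,216),c1=(412,172),c2=(373,219),c3=(424,263),c4=(465,221),hingetop=(206,281),flapend=(345,100),ledgeFR=(559,257),ledgeFL=(411,408),railR=(545,267),railL=(489,328)).items():
    P=px(z,u*.64,v*.64,0); print(k,((P[:2]-O)@R*1e3).round(1),(P[2]*1e3).round(1))
print('tips in tool frame mm')
for u,v in ((236,404),(218,404),(207,440),(180,480),(240,445),(230,405),(548,404),(562,404),(580,445),(605,480),(540,445)):
    P=px(z,u*.64,v*.64,0); print((u,v),((P-s['tool_pos'])@M*1e3).round(1))
```

```text
t 2.5 bin xy mm [-78.6  -0.4] z 0.2312 yawy -121.37 F [-0.7  0.3 -0.4] w 1.0 j [-0.21 -0.25  1.9  -0.    1.5   1.91]
carton [-68.3 -37. ] 90.1
c1 [-50.2 -52.7] 89.7
c2 [-50.3 -19.5] 89.8
c3 [-89.1 -18.6] 88.3
c4 [-90.5 -51.7] 88.4
hingetop [-0.6 64.5] 103.0
flapend [ -1.1 -58.1] 103.4
ledgeFR [-157.9  -71.9] 59.8
ledgeFL [-158.2   70.7] 59.2
railR [-153.5  -61.7] 65.4
railL [-155.1   -9.6] 65.9
tips in tool frame mm
(236, 404) [ 10.  -42.4 -17.6]
(218, 404) [ 10.9 -46.9 -19. ]
(207, 440) [ 10.7 -44.3 -35.6]
(180, 480) [ 10.7 -45.1 -50.3]
(240, 445) [ -2.5 -42.2 -18.8]
(230, 405) [ 10.8 -43.5 -19.4]
(548, 404) [ 10.9  43.4 -19.1]
(562, 404) [ 10.6  47.5 -18.5]
(580, 445) [ 10.4  45.9 -37.1]
(605, 480) [ 10.4  46.8 -50. ]
(540, 445) [ -3.2  43.  -17.8]
```

The measured sizes match: carton centre at bin (-70,-36), top 90 mm, hinge (0,65) and ledge 59.5 mm. The open tips stand about 15 mm behind the TCP, and their inner faces are 42.5 mm off centre. I'm descending to TCP z 0.052.

```bash
python3 -m crank '[{"x":0,"y":0,"z":4.5,"turn":0},{"x":0,"y":0,"z":4.5,"turn":0},{"x":0,"y":0,"z":4,"turn":0},{"x":0,"y":0,"z":3,"turn":0},{"x":0,"y":0,"z":1.2,"turn":0}]'
python3 -m crank '[{"x":0,"y":0,"z":0.7,"turn":0},{"x":0,"y":0,"z":0,"turn":0}]'
python3 - <<'E'
from rel import *
go(-79,0,.052); grab('wrist','w3');grab('side','d3')
a=cv2.resize(cv2.imread('pics/w3.png'),(800,600))[:,:]
b=cv2.resize(cv2.imread('pics/d3.png')[100:260,120:400],(800,457),interpolation=3)
cv2.imwrite('pics/m3.png',np.vstack([cv2.resize(a,(420,315)).copy() if 0 else cv2.copyMakeBorder(cv2.resize(a,(400,300)),0,0,0,300,0),cv2.resize(b,(700,300))]))
E
```

```text
time: 3.0
tool_pos: [0.4958, -0.0294, 0.0555]
tool_rot: [0.0, 0.963, -0.271, -0.003]
contact_force: [-0.4, -0.2, 0.2]
gripper_width: 1.001
grasp_force: 0.0
time: 3.2
tool_pos: [0.4989, -0.0301, 0.0527]
tool_rot: [-0.0, 0.963, -0.271, 0.0]
contact_force: [0.2, 0.4, 0.0]
gripper_width: 0.998
grasp_force: 0.0
t 3.2 bin xy mm [-78.2  -0.7] z 0.0527 yawy -121.45 F [0.2 0.4 0. ] w 1.0 j [-0.21 -0.06  2.04 -0.    1.16  1.91]
shift tool cm [-0.11  0.02  0.07]
bin +x 1cm in tool [ 0.645 -0.764  0.   ]
```

View pics/m3.png

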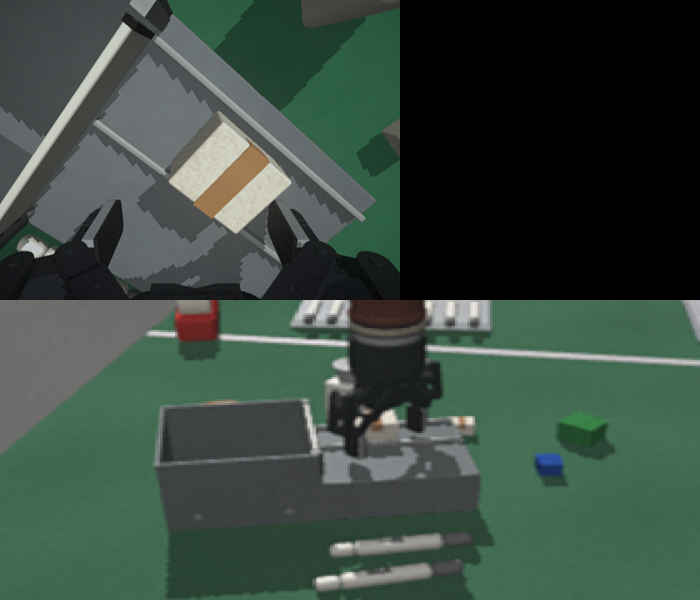

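The trailing finger (283,215 in the upper panel) stands behind the carton between the rails, and the leading finger (105,225) stands before the flap. Now I push along bin +x.

```bash
python3 -m crank '[{"x":0.52,"y":-0.61,"z":0,"turn":0},{"x":0.52,"y":-0.61,"z":0,"turn":0},{"x":0.52,"y":-0.61,"z":0,"turn":0},{"x":0.52,"y":-0.61,"z":0,"turn":0},{"x":0.52,"y":-0.61,"z":0,"turn":0}]'
python3 -m crank '[{"x":0.52,"y":-0.61,"z":0,"turn":0},{"x":0.52,"y":-0.61,"z":0,"turn":0}]'
python3 - <<'E'
from rel import *
go(21,0,.052); grab('wrist','w4')
cv2.imwrite('pics/w4b.png',cv2.resize(cv2.imread('pics/w4.png'),(640,480),interpolation=3))
E
```

```text
time: 3.8
tool_pos: [0.537, -0.017, 0.0524]
tool_rot: [-0.0, 0.963, -0.271, -0.001]
contact_force: [-3.0, 0.4, 4.8]
gripper_width: 1.0
grasp_force: 3.0
time: 4.0
tool_pos: [0.5519, -0.0117, 0.0526]
tool_rot: [-0.0, 0.963, -0.271, -0.001]
contact_force: [-7.5, 0.3, 8.1]
gripper_width: 1.0
grasp_force: 4.1
t 4.0 bin xy mm [-22.1  -0. ] z 0.0526 yawy -121.41 F [-7.5  0.3  8.1] w 1.0 j [-0.16  0.06  1.92  0.    1.16  1.96]
shift tool cm [ 2.78 -3.3   0.05]
bin +x 1cm in tool [ 0.645 -0.764 -0.002]
```

View pics/w4b.png

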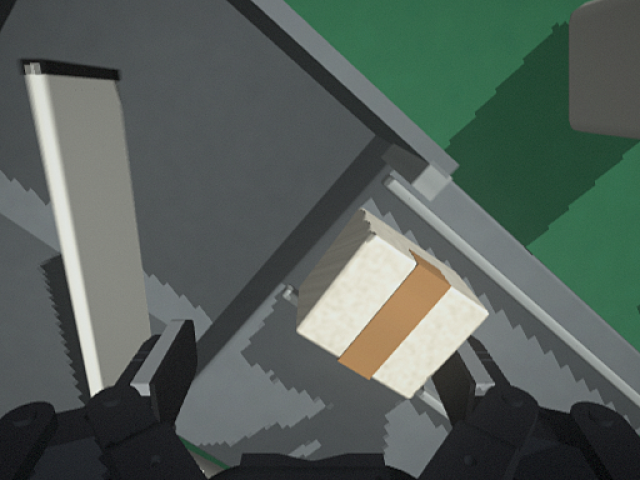

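The flap (free end at 70,70) is wide open and the carton (393,305) is still on the ledge with its front near the edge. I'll check the carton's height, tilt and yaw and the flap angle before continuing, because of the 8 N vertical force.

Run:
```python
from rel import *
z=load('w4')
for k,(u,v) in dict(c_fr=(376,240),c_fl=(303,327),c_rl=(408,392),c_rr=(482,312),mid=(393,312),flapEnd=(36,72),flapNear=(90,370),tipB=(470,365)).items():
    P=px(z,u*.8,v*.8,0); print(k,((P[:2]-O)@R*1e3).round(1),(P[2]*1e3).round(1))
```

```text
c_fr [ -5.2 -47.5] 89.0
c_fl [ -7.3 -13.8] 89.3
c_rl [-46.9 -17.4] 89.8
c_rr [-43.3 -51.3] 89.9
mid [-23.4 -34.9] 90.5
flapEnd [ 78.8 -31.3] 103.2
flapNear [32.8 26.3] 102.9
tipB [-50.9 -37.7] 93.8
```

The carton is flat on the ledge, its middle at about bin (-25,-33), and the flap is at 0.68 rad. I continue the push over the edge.

```bash
python3 -m crank '[{"x":0.52,"y":-0.61,"z":0,"turn":0},{"x":0.52,"y":-0.61,"z":0,"turn":0},{"x":0.52,"y":-0.61,"z":0,"turn":0},{"x":0.52,"y":-0.61,"z":0,"turn":0},{"x":0.52,"y":-0.61,"z":0,"turn":0}]'
python3 -m crank '[{"x":0.26,"y":-0.3,"z":0,"turn":0},{"x":0,"y":0,"z":0,"turn":0},{"x":0,"y":0,"z":0,"turn":0}]'
python3 - <<'E'
from rel import *
go(21,0,.052); grab('wrist','w5')
cv2.imwrite('pics/w5b.png',cv2.resize(cv2.imread('pics/w5.png'),(640,480),interpolation=3))
E
```

```text
time: 4.55
tool_pos: [0.5901, -0.0002, 0.0524]
tool_rot: [0.001, 0.963, -0.271, -0.001]
contact_force: [-4.0, -1.7, 4.3]
gripper_width: 0.997
grasp_force: 3.1
time: 4.85
tool_pos: [0.5945, 0.0009, 0.0525]
tool_rot: [-0.0, 0.962, -0.271, 0.001]
contact_force: [0.1, -1.3, 2.7]
gripper_width: 1.003
grasp_force: 2.3
t 4.85 bin xy mm [22.3 -1.5] z 0.0525 yawy -121.5 F [ 0.1 -1.3  2.7] w 1.0 j [-0.12  0.16  1.82 -0.    1.17  2.  ]
shift tool cm [-0.2  -0.    0.05]
bin +x 1cm in tool [ 0.644 -0.765  0.002]
```

View pics/w5b.png

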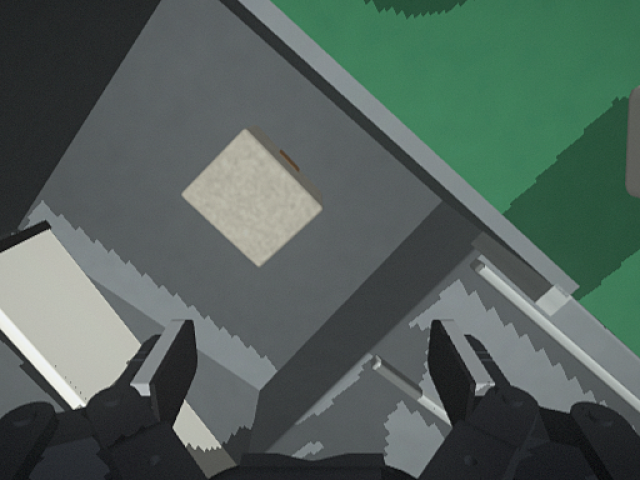

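The carton lies in the well (250,197) and the flap is held at the left. I'm backing out along bin -x so the flap follows and shuts, then rising.

```bash
python3 -m crank '[{"x":-1.29,"y":1.53,"z":0,"turn":0},{"x":-1.29,"y":1.53,"z":0,"turn":0},{"x":-1.29,"y":1.53,"z":0,"turn":0},{"x":-1.29,"y":1.53,"z":0,"turn":0},{"x":-1.29,"y":1.53,"z":0,"turn":0}]'
python3 -m crank '[{"x":0,"y":0,"z":-3,"turn":0},{"x":0,"y":0,"z":-4.5,"turn":0},{"x":0,"y":0,"z":-4.5,"turn":0},{"x":0,"y":0,"z":-4.5,"turn":0},{"x":0,"y":0,"z":0,"turn":0}]'
python3 -m crank '[{"x":0,"y":0,"z":0,"turn":0},{"x":0,"y":0,"z":0,"turn":0},{"x":0,"y":0,"z":0,"turn":0},{"x":0,"y":0,"z":0,"turn":0},{"x":0,"y":0,"z":0,"turn":0}]'
python3 - <<'E'
from rel import *
where(); grab('wrist','w6');grab('scene','s6')
a=cv2.resize(cv2.imread('pics/w6.png'),(400,300));b=cv2.resize(cv2.imread('pics/s6.png')[160:304,150:342],(400,300))
cv2.imwrite('pics/m6.png',np.hstack([a,b]))
E
```

```text
time: 5.4
tool_pos: [0.4977, -0.0304, 0.0519]
tool_rot: [-0.0, 0.963, -0.271, -0.0]
contact_force: [-0.3, -0.2, -0.3]
gripper_width: 1.001
grasp_force: 0.0
time: 5.9
tool_pos: [0.5025, -0.031, 0.2254]
tool_rot: [-0.001, 0.963, -0.271, 0.007]
contact_force: [0.2, -0.4, 0.7]
gripper_width: 1.001
grasp_force: 0.0
time: 6.4
tool_pos: [0.4983, -0.0304, 0.2161]
tool_rot: [0.0, 0.963, -0.271, -0.001]
contact_force: [0.0, -0.0, -0.0]
gripper_width: 1.002
grasp_force: 0.0
t 6.4 bin xy mm [-78.9  -0.8] z 0.2161 yawy -121.47 F [ 0. -0. -0.] w 1.0 j [-0.21 -0.24  1.91  0.    1.47  1.91]
```

View pics/m6.png

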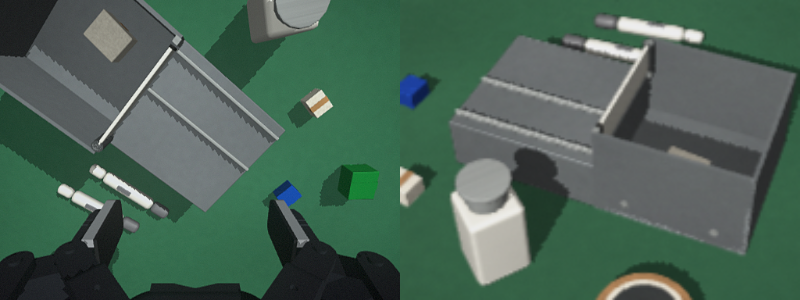

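The flap is shut (from (97,147) to (178,42) in the left panel), the carton lies in the well (108,35), the arm is clear, and the pens and bottle are where they were.

```bash
python3 -c "
from plant import manip
print(manip.job_done())"
```

```text
the job is handed in; nothing more can be done
None
```

The carton is in the well with the flap shut behind it and the arm clear, and I handed the job in at about 6.5 s; no verdict was returned.

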